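Hang the wax cupboard's lift-off door

TASK

Hang the little cupboard's lift-off door, the leaf with two iron hinge eyes, back on the cupboard: bring it in upright, set both eyes over the two upright pintles and lower it until it is fully home on both, then let go. Leave the plain spare panel, which has no eyes, standing in its stand.

Things in the scene. Friction and masses are not known exactly. Their poses are not given: they have to be found in the camera images.
- door_mid (a point): Centre (half-way up) of the door: blue-painted pine leaf, 18 mm thick (its x), 100 wide (y), 165 high (z, up), 0.32 kg, two iron ring eyes beyond its -y edge, a knob (14 mm wide, 16 mm proud) on its +x face 32 mm towards +y. Starts upright in one of two stands. Pinch across its thickness at the middle of the top edge, 82.5 mm above this point; centre of mass 10 to 15 mm from the middle towards the eyes.
- eye_low (a point): Centre of the underside of the door's lower ring eye: bore 24 mm, outside 34 mm, 20 mm tall. In the door's axes 70 mm towards -y from the middle, 25 mm above the bottom edge. Axes as the door's.
- eye_high (a point): Centre of the underside of the door's upper ring eye, the same size, 100 mm straight above the lower eye.
- pintle_low (a point): Centre of the shoulder at the foot of the lower pintle, where the eye's underside rests, 45 mm above the bench. The pintle stands up 25 mm from it, tapering from 20 mm across to a 6 mm tip, on a bracket 28 mm wide, 8 mm thick. Axes as the cupboard's. The door may hang at any angle; with axes parallel to the cupboard's it stands straight out, open, clear of everything.
- pintle_high (a point): Centre of the shoulder of the upper pintle, the same shape, 100 mm straight above the lower one. Its bracket bars the lower eye's way straight down, so bring the door in from the cupboard's +y side with the eyes 30 to 65 mm above their shoulders, and lower it there.
- cupboard: Fixed small blue-painted cupboard, 160 mm (x) by 130 mm (y) by 165 mm high; origin at the centre of its underside on the bench. Its open front faces its own +y; both pintles stand 25 mm in front of it, at the +x end.
- stand_a: The wooden stand the door starts in, fixed; origin under its centre, on the bench. Base 90 x 90 x 12 mm, slot along its y between two walls 80 mm long, tops 47 mm above the bench, 6 mm of play. Lift the door straight up at least 45 mm to leave it. The spare's stand is alike.
- spare_mid (a point): Centre of the spare panel: the same painted leaf (18 x 100 x 165 mm, axes as the door's) but with no eyes and no knob, upright in the other stand. Leave it there.
Not all that is in view belongs to the job. There is more than one size of the part that bears door_mid; the job needs the larger.

How it is judged:
By the outcome, as a careful person would: the job done as asked, in the order asked, and still so for the second after the job is handed in, with the robot touching nothing.
It also fails if it takes over 45 s, if anything falls off the work surface, if the arm or the gripper's body presses on something with over 40 N, if the wrist force passes 120 N, or if a joint passes its speed limit or range.

ROBOT

A 6-joint arm with a two-finger parallel gripper is mounted at the origin on the work surface. World frame = base frame: x ahead of the robot, y to its left, z up, the work surface at z = 0. Lengths are in m, angles in rad, forces in N, time in s.
With the tool pointing down it reaches from about 0.275 to 0.75 m from the base axis. Payload 10.2 kg.
Tool frame: the origin (TCP) lies at the very end of the fingers, on their centre line; the grasp point (between the pads) lies hold_point_z behind it (hold_point_z is the distance from the TCP to the grasp point, in m); z points along the fingers, y is the line along which they close (so a half turn about z gives the same grasp; the last joint's range is limited). The gripper opens to 88 mm and grips with 3 to 60 N. Pads are 18 mm wide; open, the fingers measure 123 mm over their backs; the gripper's body (75 mm by 187 mm) begins 45 mm behind the grasp point.
Start: joints at [-1.432, 0.313, 1.498, -0, 1.331, -0.223], TCP at [0.186, -0.491, 0.239] pointing down, gripper open.
Joint ranges: [-2.94, 2.94], [-0.97, 2.17], [0.19, 2.56], [-1.23, 4.37], [0.02, 3.11], [-2.88, 2.88]. Speed limits (rad/s): [2.39, 2.39, 3.01, 3.14, 3.14, 3.14].

INTERFACE

Orientations are given as a rotation vector (axis times angle).
In Python, from plant import get_obs, read_camera, camera_params, sign_off, hold_point_z gives the robot as it stands.
- The arm moves only by the shell command python3 -m jog 'ROWS' [OPENING]. ROWS is JSON, a list that holds one entry, the list of rows, each a list of 6 numbers: the shift along the tool's x, y, z in cm, then the turn, a rotation vector about the tool's x, y, z in degrees. A call has 1 to 20 rows; each row shifts and turns the commanded pose from where the row before left it, along the tool's axes as they then stand; what a row does not reach is not made up. A row lasts 1/8 s, in which the tool goes at most 62.5 mm and 10.7 degrees, less where a joint would pass 70% of its speed; a pose out of reach is approached as far as the arm can. A call with a gripper value outside its range is refused whole. OPENING is the opening in per cent of the stroke, from 0 (shut) to 100 (fully open), set as the call begins (- or left out, the last holds). The fingers move at their own pace and stop on an object; the grip force is fixed at half the most. Time passes only in rows, so rows that do not move let the fingers close. It gives the time, the measured TCP pose, the force, the opening and the grip force at its end, in the units of the state.
- get_obs(): the state, without advancing time (a new reading comes with each control period).
- read_camera(name): name is "scene" or "top"; returns (picture, depth): 480x640x3 uint8, red, green, blue; 480x640 float32, m along the optical axis (not along the pixel's ray), 0 where there is no reading.
- camera_params(name): a dict with "mtx" (3x3 intrinsics, pixels), "R" (3x3) and "t" (3): a world point X has camera coordinates R X + t. Camera axes: x right, y down, z forward; pixel columns grow to the right and rows downward; lengths in m; the calibration is good to about 2 mm. A picture is of the moment at which its call begins. camera_params takes no time and is no camera call.
- sign_off(): hands the job in; it is judged then, once.
The state is a dict: "time": time; "joint_pos": joint angles; "joint_vel": joint speeds; "tau": joint torques, N m; "ee_pos": TCP position; "eef_rot": TCP orientation; "ft_force": force on the tool from outside, world axes, zero at the start; "torque": the same for the moment, N m; "gripper_width": finger opening in m; "gripper_force": force on a finger pad.
Only numpy, scipy, OpenCV 4.12 (cv2) and the standard library are available. Lean on these libraries where they do the work, as an engineer would, in place of code of your own. Each camera call takes 0.05 s, during which the arm holds its last target. There are 200 camera calls.

## Working session

There is one attempt and no reset: what is moved stays moved. The work goes in short steps, Python scripts to look and compute and a shell command to move; the robot and the scene stay as the last step left them, time stands still between calls to the robot, and variables do not carry over. Pictures are saved under pics/ and viewed, at most 10 in all, crops included, and the job is handed in when it is done.

```bash
ls; mkdir -p pics
python3 - <<'E'
from plant import *
import cv2,numpy as np
for n in("scene","top"):
    im,d=read_camera(n); np.savez(f"{n}0.npz",im=im,d=d); cv2.imwrite(f"pics/{n}0.png",im[:,:,::-1])
    p=camera_params(n); print(n,p["mtx"].tolist(),np.round(p["R"],3).tolist(),p["t"], -p["R"].T@p["t"])
o=get_obs(); print(o["time"],o["ee_pos"],o["eef_rot"],hold_point_z)
E
```

```text
pics
scene [[437.05566391150023, 0.0, 327.6536694961817], [0.0, 437.05566391150023, 242.2775454353518], [0.0, 0.0, 1.0]] [[0.483, 0.876, -0.016], [0.607, -0.347, -0.715], [-0.632, 0.335, -0.699]] [-0.24640784 -0.24847891  1.15454877] [ 0.99882316 -0.25771565  0.62560083]
top [[616.5609884952198, 0.0, 318.4837578585788], [0.0, 616.5609884952198, 244.3428664123024], [0.0, 0.0, 1.0]] [[0.025, -1.0, 0.003], [-0.995, -0.025, -0.099], [0.099, -0.0, -0.995]] [0.00450643 0.53518149 1.13968968] [0.41950766 0.01803528 1.18702154]
0.1 [ 0.1857893 -0.4908006  0.238225 ] [-3.08919509e+00 -5.65052011e-01 -4.89757333e-05] 0.0187
```

View pics/scene0.png

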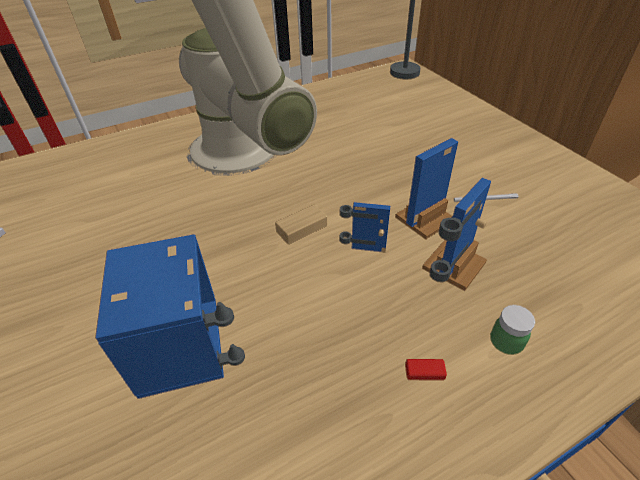

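View pics/top0.png

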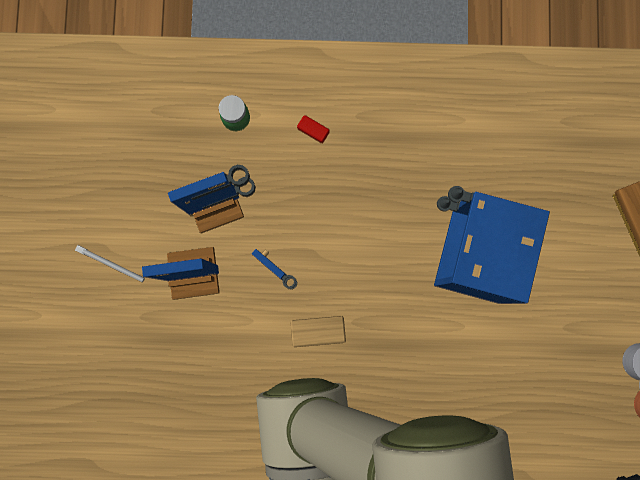

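The scene shows three candidates. The large leaf with two dark eyes is at scene (465,230) and top (205,195), in a stand. The plain panel is at scene (433,185) and top (180,270), also in a stand. The small leaf with eyes is at scene (370,228) and top (275,270), and it's the smaller size. The first fits the description. The cupboard is at scene (160,315) and top (495,250), with its pintles at top (450,198). I'll measure and confirm with a crop.

```bash
cat > h.py <<'E'
import numpy as np,cv2
from plant import *
P={n:camera_params(n) for n in("scene","top")}
def cloud(n,d):
    p=P[n];v,u=np.mgrid[:480,:640]
    c=np.stack([(u-p["mtx"][0,2])/p["mtx"][0,0]*d,(v-p["mtx"][1,2])/p["mtx"][1,1]*d,d],-1)
    return (c-p["t"])@p["R"]
def ray(n,u,v,z):
    p=P[n];C=-p["R"].T@p["t"];r=p["R"].T@np.linalg.solve(p["mtx"],[u,v,1.]);return C+r*(z-C[2])/r[2]
def proj(n,X):
    p=P[n];c=p["R"]@np.asarray(X)+p["t"];q=p["mtx"]@c;return q[:2]/q[2]
def masks(im):
    h=cv2.cvtColor(im,cv2.COLOR_RGB2HSV);
    blue=(h[...,0]>100)&(h[...,0]<130)&(h[...,1]>120)&(h[...,2]>40)
    dark=(im.max(-1)<95)&(h[...,1]<100)
    return blue,dark
def rect(pts):
    c,s,a=cv2.minAreaRect((pts[:,:2]*1000).astype(np.float32));return np.round(c,1),np.round(s,1),a
E
python3 - <<'E'
from h import *
for n in("top","scene"):
    f=np.load(n+"0.npz");im,d=f["im"],f["d"];W=cloud(n,d);b,k=masks(im)
    print(n)
    B=(b&(W[...,2]>.03)&(d>0)).astype(np.uint8)
    num,l,st,ce=cv2.connectedComponentsWithStats(B)
    for i in range(1,num):
        if st[i,4]<80: continue
        p=W[l==i];zt=np.percentile(p[:,2],98); t=p[p[:,2]>zt-.008]
        print("blue",st[i],"ztop",zt.round(4),rect(t),len(t))
    D=(k&(d>0)&(W[...,2]>.02)&(W[...,2]<.2)&(W[...,0]>.28)).astype(np.uint8)
    num,l,st,ce=cv2.connectedComponentsWithStats(D)
    for i in range(1,num):
        if st[i,4]<30: continue
        p=W[l==i];zt=np.percentile(p[:,2],98); t=p[p[:,2]>zt-.006]
        print("dark",st[i],"ztop",zt.round(4),rect(t),len(t))
a=np.load("scene0.npz")["im"][120:300,380:520];b=np.load("top0.npz")["im"][150:310,130:310]
a=cv2.resize(a,(420,540),interpolation=2);b=cv2.resize(b,(380,540)) if 0 else cv2.resize(b,(380,338))
o=np.zeros((540,800,3),np.uint8);o[:,:420]=a;o[:338,420:]=b;cv2.imwrite("pics/crop1.png",o[:,:,::-1])
E
```

```text
top
blue [ 168  172   69   42 1338] ztop 0.1796 (array([611.1, 222.1]), array([18.4, 99.6]), 22.18832778930664) 624
blue [ 437  192  112  111 7735] ztop 0.168 (array([ 525.6, -286. ]), array([130.5, 160.5]), 76.25623321533203) 6970
blue [252 249  34  30 255] ztop 0.1154 (array([491. , 105.7]), array([67.2, 11.3]), 51.00188446044922) 247
blue [ 142  259   76   22 1074] ztop 0.18 (array([476., 257.]), array([ 17.9, 100.6]), 9.076013565063477) 640
dark [222 107  24  16  67] ztop 0.0651 (array([766.3, 182.5]), array([13. , 42.8]), 15.48271369934082) 19
dark [191 165  65  45 585] ztop 0.1646 (array([631.8, 173.2]), array([28.6, 67.5]), 13.908307075500488) 39
dark [437 186  36  25 536] ztop 0.1684 (array([ 615.6, -215.8]), array([9. , 8.3]), 65.85091400146484) 28
dark [281 275  16  14 121] ztop 0.1014 (array([461.5,  69.2]), array([21.2, 22.8]), 1.6854932308197021) 69
scene
blue [ 407  138   51   83 2256] ztop 0.1792 (array([478.1, 254.1]), array([ 18.7, 101.3]), 9.923550605773926) 360
blue [ 442  178   49   87 1330] ztop 0.1795 (array([613.6, 218.9]), array([17.6, 99.7]), 21.4252052307128
[... 505 characters left out ...]
5.3, 187.4]), array([ 33.5, 106.4]), 23.860790252685547) 255
dark [340 205  38  14 262] ztop 0.1011 (array([481.5,  80.1]), array([70.7, 23.3]), 34.95590591430664) 133
dark [340 232  36  13 209] ztop 0.0331 (array([476.9,  86.1]), array([69.5, 22.4]), 55.38804626464844) 105
dark [430 242  39  40 454] ztop 0.0598 (array([623.1, 186.8]), array([ 33.1, 105.4]), 27.12212371826172) 211
dark [202 302  32  29 503] ztop 0.1715 (array([ 619.9, -218.9]), array([8.1, 9.1]), 39.85972595214844) 42
dark [492 313  34  37 387] ztop 0.0644 (array([775.2, 163.7]), array([ 3. , 23.3]), 64.72241973876953) 25
dark [217 344  28  25 393] ztop 0.071 (array([ 619.5, -217.9]), array([8.5, 6.3]), 65.97769165039062) 34
```

View pics/crop1.png

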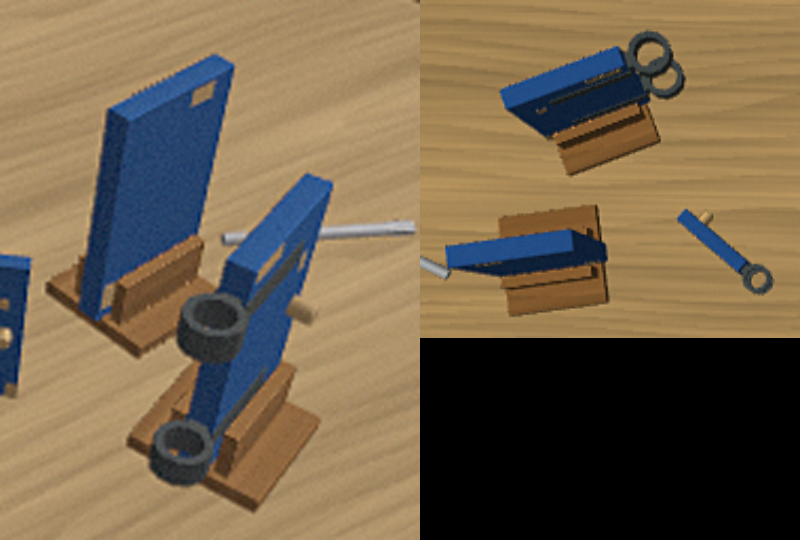

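The crop shows the target: the leaf with two ring eyes and a knob, at crop (250,300). The plain spare is at crop (165,190), and the small leaf lies apart. Measured values:

| Item | Position (mm) | Yaw | Notes |
|---|---|---|---|
| Door top centre | (612,220) | +22° | Top at z 0.178, size 18×100 |
| Cupboard | (526.5,-287) | -13.7° | Size 130×160, matches |
| Pintles | about (618,-217.5) | – | Cupboard-local (73,90), matches |

Next I turn the tool, then fly over the door.

```bash
python3 -m jog '[[[0,0,0,0,0,-10.1],[0,0,0,0,0,-10.1],[0,0,0,0,0,-10.1],[0,0,0,0,0,-10.1],[0,0,0,0,0,-10.1],[0,0,0,0,0,-10.1],[0,0,0,0,0,-10.1],[0,0,0,0,0,-10.1],[0,0,0,0,0,-10.5]]]' 100
python3 -m jog '[[[3.08,4.14,0,0,0,0],[3.08,4.14,0,0,0,0],[3.08,4.14,0,0,0,0],[3.08,4.14,0,0,0,0],[3.08,4.14,0,0,0,0],[3.08,4.14,0,0,0,0],[3.08,4.14,0,0,0,0],[3.08,4.14,0,0,0,0],[3.08,4.14,0,0,0,0],[3.08,4.14,0,0,0,0],[3.08,4.14,0,0,0,0],[3.08,4.14,0,0,0,0],[3.08,4.14,0,0,0,0],[3.08,4.14,0,0,0,0],[3.08,4.14,0,0,0,0],[3.08,4.14,0,0,0,0],[0,0,0,0,0,0]]]'
cat >> h.py <<'E'
from scipy.spatial.transform import Rotation as Ro
def to(x,y,z,yaw):
    "cm in tool axes to put TCP at x,y,z mm; yaw of tool y (deg) -> turn about tool z"
    o=get_obs();R=Ro.from_rotvec(o["eef_rot"]).as_matrix();p=np.array(o["ee_pos"])*1000
    a=np.degrees(np.arctan2(R[1,1],R[0,1]))
    print("t",o["time"],"p",p.round(1),"yaw",a.round(2),"z",R[:,2].round(4),"w",o["gripper_width"],"cm",(R.T@(np.array([x,y,z])-p)/10).round(2),"turn",round(-((yaw-a+180)%360-180),2),"F",np.round(o["ft_force"],1))
E
python3 -c "
from h import *
to(614.5,215,150,22)"
```

```text
time: 1.23
ee_pos: [0.1858, -0.4909, 0.2384]
eef_rot: [-1.748, -2.61, -0.001]
ft_force: [0.8, 0.3, -0.4]
gripper_width: 0.0882
gripper_force: 0.0
time: 3.35
ee_pos: [0.6153, 0.2167, 0.2369]
eef_rot: [-1.751, -2.606, 0.002]
ft_force: [-0.2, -0.3, 0.5]
gripper_width: 0.0879
gripper_force: 0.0
t 3.35 p [615.3 216.7 236.9] yaw 22.21 z [-0.002 -0.    -1.   ] w 0.08793483943604494 cm [-0.14 -0.12  8.69] turn 0.21 F [-0.2 -0.3  0.5]
```

```bash
python3 -m jog '[[[-0.14,-0.12,2.2,0,0,0],[0,0,2.2,0,0,0],[0,0,2.2,0,0,0],[0,0,2.1,0,0,0],[0,0,0,0,0,0]]]'
python3 -m jog '[[[0,0,0,0,0,0],[0,0,0,0,0,0],[0,0,0,0,0,0],[0,0,0,0,0,0],[0,0,0,0,0,0],[0,0,0,0,0,0],[0,0,0,0,0,0],[0,0,0,0,0,0]]]' 0
```

```text
time: 3.98
ee_pos: [0.6135, 0.2116, 0.1504]
eef_rot: [-1.756, -2.602, 0.004]
ft_force: [0.8, -0.0, 1.3]
gripper_width: 0.088
gripper_force: 0.0
time: 4.97
ee_pos: [0.6145, 0.2125, 0.1517]
eef_rot: [1.756, 2.605, 0.0]
ft_force: [0.3, 0.2, -0.3]
gripper_width: 0.0177
gripper_force: 30.0
```

```bash
python3 -m jog '[[[0,0,-1,0,0,0],[0,0,-1,0,0,0],[0,0,-1,0,0,0],[0,0,-1,0,0,0],[0,0,-1,0,0,0],[0,0,-1,0,0,0],[0,0,0,0,0,0],[0,0,0,0,0,0]]]'
python3 - <<'E'
from h import *
to(635,-149,212,-13.7)
im,d=read_camera("scene");cv2.imwrite("pics/s1.png",im[100:320,300:560,::-1].repeat(2,0).repeat(2,1))
E
```

```text
time: 5.98
ee_pos: [0.6143, 0.2125, 0.2113]
eef_rot: [-1.756, -2.605, 0.001]
ft_force: [-0.3, -0.4, -3.3]
gripper_width: 0.018
gripper_force: 30.0
t 5.975 p [614.3 212.5 211.3] yaw 22.03 z [-8.e-04 -1.e-04 -1.e+00] w 0.017953379451545588 cm [-34.28 -11.64  -0.07] turn 35.73 F [-0.3 -0.4 -3.3]
```

View pics/s1.png

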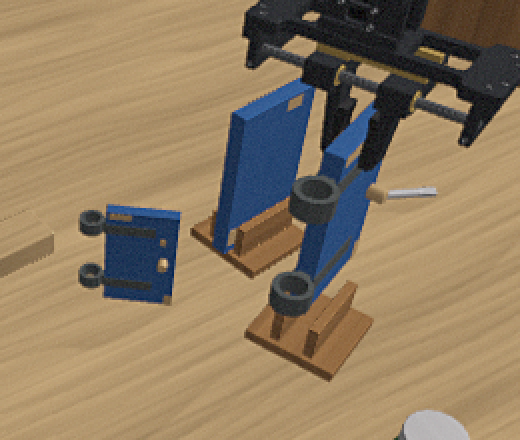

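The door hangs upright in the grip: eyes at crop (315,197) and (292,292), stand empty below, spare undisturbed. Next I turn it and carry it to a staging point in front of the pintles.

```bash
python3 -m jog '[[[0,0,0,0,0,6],[0,0,0,0,0,6],[0,0,0,0,0,6],[0,0,0,0,0,6],[0,0,0,0,0,6],[0,0,0,0,0,5.7],[0,0,0,0,0,0]]]'
python3 -m jog '[[[-2,0.8,0,0,0,0],[-3.2,1.24,0,0,0,0],[-3.2,1.24,0,0,0,0],[-3.2,1.24,0,0,0,0],[-3.2,1.24,0,0,0,0],[-3.2,1.24,0,0,0,0],[-3.2,1.24,0,0,0,0],[-3.2,1.24,0,0,0,0],[-2.1,0.6,0,0,0,0],[-1,0.48,0,0,0,0],[0,0,0,0,0,0],[0,0,0,0,0,0],[0,0,0,0,0,0]]]'
python3 - <<'E'
from h import *
to(651.7,-79.6,211,-13.7)
for n in("scene","top"):
    im,d=read_camera(n);np.savez(n+"2.npz",im=im,d=d)
    W=cloud(n,d);b,k=masks(im)
    if n=="scene":c=im[200:400,190:390]
    else:c=im[130:330,340:540]
    cv2.imwrite(f"pics/{n}2.png",cv2.resize(c,(600,600),interpolation=0)[:,:,::-1])
a=[cv2.resize(cv2.imread(f"pics/{n}2.png"),(400,400)) for n in("scene","top")]
cv2.imwrite("pics/both2.png",np.hstack(a))
E
```

```text
time: 6.9
ee_pos: [0.6143, 0.2125, 0.2113]
eef_rot: [-2.469, -1.942, 0.001]
ft_force: [-1.2, 1.2, -4.4]
gripper_width: 0.0176
gripper_force: 30.0
time: 8.52
ee_pos: [0.652, -0.0787, 0.2118]
eef_rot: [-2.469, -1.943, -0.0]
ft_force: [-0.2, 0.6, -2.9]
gripper_width: 0.0176
gripper_force: 30.0
t 8.525 p [652.  -78.7 211.8] yaw -13.6 z [ 0.e+00  1.e-04 -1.e+00] w 0.01761074032323944 cm [-0.09 -0.01  0.08] turn 0.1 F [-0.2  0.6 -2.9]
```

View pics/both2.png

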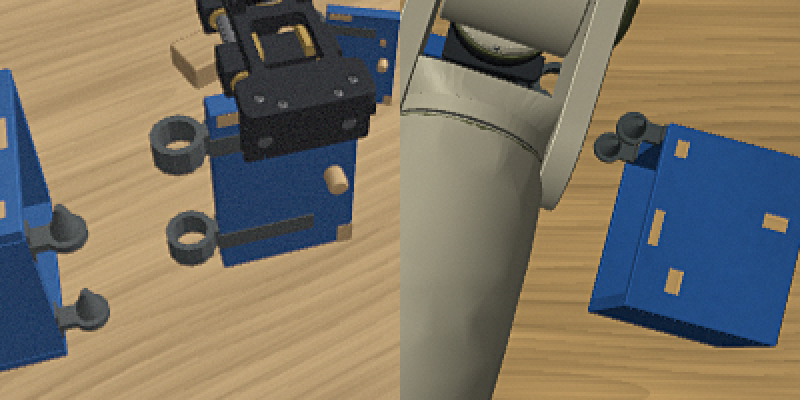

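The scene view shows the door clear of the cupboard. Its eye rims are at crop (179,143) and (191,232), and the pintles are at (66,225) and (91,305). The top view's door is hidden by the arm. I'll fit eyes and pintles in the scene depth so that calibration error cancels.

```bash
cat >> h.py <<'E'
from scipy.optimize import least_squares
def ringfit(W,k,ex,ey,ztop,r=.030):
    m=k&(np.hypot(W[...,0]-ex,W[...,1]-ey)<r)&(W[...,2]>ztop-.026)&(W[...,2]<ztop+.006)
    p=W[m]; zt=np.percentile(p[:,2],95)
    w=p[p[:,2]<zt-.004]; t=p[p[:,2]>zt-.003]
    q=cv2.minEnclosingCircle((t[:,:2]*1000).astype(np.float32))
    # outer wall on camera side, radius 17
    s=least_squares(lambda c:np.hypot(w[:,0]-c[0],w[:,1]-c[1])-np.where(np.hypot(w[:,0]-c[0],w[:,1]-c[1])>.0145,.017,.012),t[:,:2].mean(0),loss="soft_l1",f_scale=.001).x
    return "zt %.4f n %d"%(zt,len(t)),"enc",np.round(q[0],1),round(q[1],1),"mean",(t[:,:2].mean(0)*1000).round(1),"wall",(s*1000).round(1)
def pinfit(W,k,px,py,zs):
    m=k&(np.hypot(W[...,0]-px,W[...,1]-py)<.018)&(W[...,2]>zs+.003)&(W[...,2]<zs+.027);p=W[m]
    f=lambda c:np.hypot(p[:,0]-c[0],p[:,1]-c[1])-np.clip(c[2]-c[3]*(p[:,2]-zs),.003,.0105)
    g=lambda c:np.hypot(p[:,0]-c[0],p[:,1]-c[1])-(.010-.28*(p[:,2]-zs))
    a=least_squares(f,[px,py,.010,.28],loss="soft_l1",f_scale=.001);b=least_squares(g,[px,py],loss="soft_l1",f_scale=.001)
    t=p[p[:,2]>zs+.022]
    return len(p),"zt",p[:,2].max().round(4),"free",(a.x*[1000,1000,1000,1]).round(2),"fix",(b.x*1000).round(1),"rms",np.sqrt((b.fun**2).mean()*1e6).round(2),"tip",(t[:,:2].mean(0)*1000).round(1)
E
python3 - <<'E'
from h import *
f=np.load("scene2.npz");W=cloud("scene",f["d"]);b,k=masks(f["im"])
for zt in(.2165,.1165):print("eye",ringfit(W,k,.637,-.139,zt))
for zs in(.145,.045):print("pin",pinfit(W,k,.619,-.218,zs))
f=np.load("top0.npz");W=cloud("top",f["d"]);b,k=masks(f["im"])
for zs in(.145,.045):print("pin top",pinfit(W,k,.618,-.217,zs))
E
```

```text
eye ('zt 0.2192 n 234', 'enc', array([ 641.6, -133.5]), 22.3, 'mean', array([ 640.6, -137.6]), 'wall', array([ 639.1, -138.2]))
eye ('zt 0.1195 n 187', 'enc', array([ 641.7, -133.9]), 22.2, 'mean', array([ 640.9, -138.2]), 'wall', array([ 639.4, -138.2]))
pin (188, 'zt', np.float64(0.1719), 'free', array([ 6.1807e+02, -2.1865e+02,  1.1030e+01,  3.0000e-01]), 'fix', array([ 618.9, -218.7]), 'rms', np.float64(1.1), 'tip', array([ 620. , -218.9]))
pin (140, 'zt', np.float64(0.0718), 'free', array([ 6.1770e+02, -2.1875e+02,  1.1360e+01,  3.1000e-01]), 'fix', array([ 618.8, -218.9]), 'rms', np.float64(1.15), 'tip', array([ 619.9, -218.6]))
pin top (102, 'zt', np.float64(0.1719), 'free', array([ 6.1672e+02, -2.1633e+02,  1.1220e+01,  3.5000e-01]), 'fix', array([ 616.5, -216. ]), 'rms', np.float64(1.36), 'tip', array([ 615.5, -214.8]))
pin top (88, 'zt', np.float64(0.0718), 'free', array([ 6.1695e+02, -2.1626e+02,  1.0930e+01,  3.3000e-01]), 'fix', array([ 616.8, -216.1]), 'rms', np.float64(1.44), 'tip', array([ 616.3, -215.3]))
```

```bash
python3 -m jog '[[[-1.3,0,0,0,0,0],[-1.4,-0.1,0,0,0,0],[-1.4,0,0,0,0,0],[-1.4,0,0,0,0,0],[-1.4,0,0,0,0,0],[-1.4,0,0,0,0,0],[0,0,0,0,0,0],[0,0,0,0,0,0],[0,0,0,0,0,0],[0,0,0,0,0,0]]]'
python3 - <<'E'
from h import *
to(632,-159.5,211.8,-13.7)
im,d=read_camera("scene");W=cloud("scene",d);b,k=masks(im)
for zt in(.2185,.1185):print("eye",ringfit(W,k,.619,-.219,zt))
for zs in(.145,.045):print("pin",pinfit(W,k,.619,-.218,zs))
cv2.imwrite("pics/s3.png",cv2.resize(im[230:390,160:320],(600,600),interpolation=0)[:,:,::-1])
E
```

```text
time: 9.88
ee_pos: [0.6315, -0.1597, 0.2117]
eef_rot: [-2.469, -1.942, -0.0]
ft_force: [0.4, 0.0, -4.0]
gripper_width: 0.0177
gripper_force: 30.0
t 9.875 p [ 631.5 -159.7  211.7] yaw -13.64 z [-1.e-04  1.e-04 -1.e+00] w 0.017736325214025725 cm [ 0.03  0.04 -0.01] turn 0.06 F [ 0.4  0.  -4. ]
eye ('zt 0.2192 n 229', 'enc', array([ 618.8, -219.8]), 17.9, 'mean', array([ 619.7, -220.2]), 'wall', array([ 618.4, -219.6]))
eye ('zt 0.1192 n 149', 'enc', array([ 621.9, -214.3]), 22.6, 'mean', array([ 626. , -219.2]), 'wall', array([ 623.6, -216.5]))
pin (181, 'zt', np.float64(0.172), 'free', array([ 6.1820e+02, -2.1857e+02,  1.1140e+01,  3.1000e-01]), 'fix', array([ 619. , -218.7]), 'rms', np.float64(1.04), 'tip', array([ 619.9, -218.3]))
pin (147, 'zt', np.float64(0.0713), 'free', array([ 6.1752e+02, -2.1840e+02,  1.1710e+01,  3.4000e-01]), 'fix', array([ 618.6, -218.5]), 'rms', np.float64(1.16), 'tip', array([ 619.9, -219.2]))
```

View pics/s3.png

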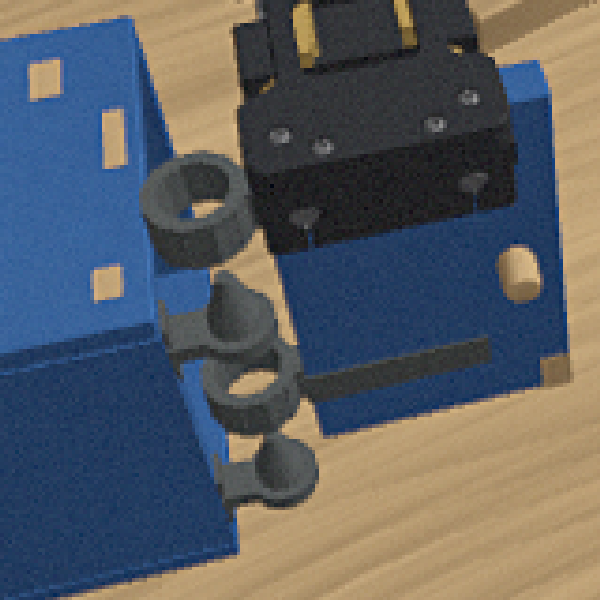

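Both eyes sit above their pintles: rings at crop (198,205) and (250,390), pintle tips at (226,280) and (275,440). They are within about 1 mm. I lower the first part and check the force.

```bash
python3 -m jog '[[[0.07,0,0.8,0,0,0],[0,0,0.8,0,0,0],[0,0,0.8,0,0,0],[0,0,0.6,0,0,0],[0,0,0.4,0,0,0],[0,0,0.4,0,0,0],[0,0,0,0,0,0],[0,0,0,0,0,0]]]'
python3 - <<'E'
from h import *
to(632,-159.5,159.7,-13.7)
im,d=read_camera("scene");W=cloud("scene",d);b,k=masks(im)
print("eye",ringfit(W,k,.619,-.219,.181))
E
```

```text
time: 10.92
ee_pos: [0.6317, -0.1594, 0.174]
eef_rot: [2.47, 1.941, 0.0]
ft_force: [0.7, 0.6, -3.3]
gripper_width: 0.0181
gripper_force: 30.0
t 10.925 p [ 631.7 -159.4  174. ] yaw -13.67 z [ 4.e-04 -2.e-04 -1.e+00] w 0.01807548449620373 cm [0.   0.03 1.43] turn 0.03 F [ 0.7  0.6 -3.3]
eye ('zt 0.1815 n 253', 'enc', array([ 618.6, -219.3]), 18.3, 'mean', array([ 619.9, -219.8]), 'wall', array([ 618.4, -219.6]))
```

```bash
python3 -m jog '[[[0,0,0.3,0,0,0],[0,0,0.3,0,0,0],[0,0,0.3,0,0,0],[0,0,0.2,0,0,0],[0,0,0.1,0,0,0],[0,0,0.1,0,0,0],[0,0,0,0,0,0],[0,0,0,0,0,0]]]'; python3 -c "
from h import *
to(632,-159.5,159.7,-13.7)"
```

```text
time: 11.98
ee_pos: [0.6316, -0.1594, 0.1608]
eef_rot: [2.47, 1.941, 0.0]
ft_force: [0.5, -0.1, -3.2]
gripper_width: 0.0175
gripper_force: 30.0
t 11.975 p [ 631.6 -159.4  160.8] yaw -13.67 z [ 1.e-04 -0.e+00 -1.e+00] w 0.01750434412946203 cm [-0.    0.04  0.11] turn 0.03 F [ 0.5 -0.1 -3.2]
```

Still free, with about 1 mm to go, so I lower gently until contact.

```bash
python3 -m jog '[[[0,0,0.05,0,0,0],[0,0,0.05,0,0,0],[0,0,0.05,0,0,0],[0,0,0,0,0,0],[0,0,0,0,0,0]]]'
python3 - <<'E'
from h import *
to(632,-159.5,159.7,-13.7)
im,d=read_camera("scene");W=cloud("scene",d);b,k=masks(im)
print("eye",ringfit(W,k,.619,-.219,.167))
cv2.imwrite("pics/s4.png",cv2.resize(im[230:390,160:320],(600,600),interpolation=0)[:,:,::-1])
E
```

```text
time: 12.6
ee_pos: [0.6317, -0.1594, 0.1596]
eef_rot: [2.47, 1.941, 0.0]
ft_force: [-0.8, 0.6, 0.9]
gripper_width: 0.0175
gripper_force: 30.0
t 12.6 p [ 631.7 -159.4  159.6] yaw -13.67 z [ 5.e-04 -2.e-04 -1.e+00] w 0.017524228668019493 cm [-0.    0.03 -0.01] turn 0.03 F [-0.8  0.6  0.9]
eye ('zt 0.1678 n 274', 'enc', array([ 619.1, -219. ]), 17.9, 'mean', array([ 619.7, -219.1]), 'wall', array([ 618.1, -220.2]))
```

View pics/s4.png

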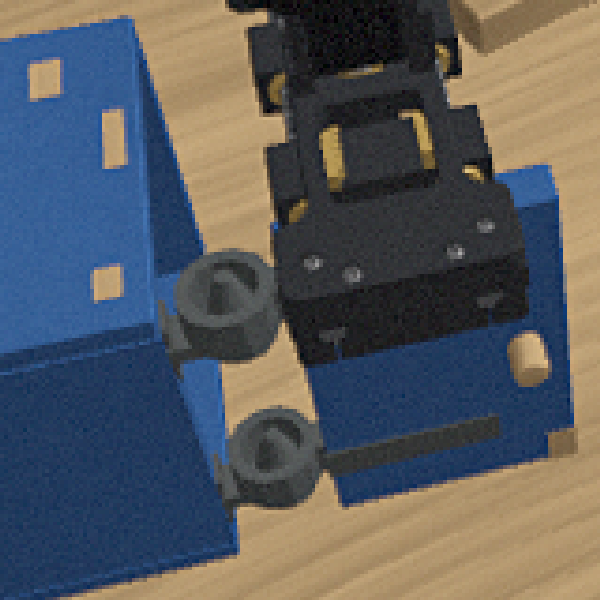

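Both pintle tips show inside their eyes, at crop (222,285) and (272,445). The wrist no longer carries the weight, so the door is home. I release it and go straight up.

```bash
python3 -m jog '[[[0,0,0,0,0,0],[0,0,0,0,0,0],[0,0,0,0,0,0],[0,0,0,0,0,0],[0,0,0,0,0,0]]]' 60
python3 -m jog '[[[0,0,-1,0,0,0],[0,0,-1.5,0,0,0],[0,0,-2,0,0,0],[0,0,-3,0,0,0],[0,0,-3,0,0,0],[0,0,-3,0,0,0],[0,0,0,0,0,0],[0,0,0,0,0,0]]]'
python3 - <<'E'
from h import *
im,d=read_camera("scene");W=cloud("scene",d);b,k=masks(im)
for z in(.167,.067):print("eye",ringfit(W,k,.619,-.219,z))
cv2.imwrite("pics/s5.png",cv2.resize(im[100:400,100:500],(800,600))[:,:,::-1])
E
```

```text
time: 13.28
ee_pos: [0.6316, -0.1594, 0.1592]
eef_rot: [2.47, 1.941, 0.0]
ft_force: [0.2, 0.2, -0.3]
gripper_width: 0.0529
gripper_force: 0.0
time: 14.28
ee_pos: [0.6314, -0.1593, 0.2935]
eef_rot: [-2.469, -1.941, 0.001]
ft_force: [0.3, -0.3, -0.6]
gripper_width: 0.0528
gripper_force: 0.0
eye ('zt 0.1682 n 180', 'enc', array([ 621.6, -212.9]), 20.0, 'mean', array([ 620.5, -216. ]), 'wall', array([ 619.1, -216.6]))
eye ('zt 0.0684 n 160', 'enc', array([ 621.6, -215.7]), 21.2, 'mean', array([ 619. , -219.8]), 'wall', array([ 618.2, -220.2]))
```

View pics/s5.png

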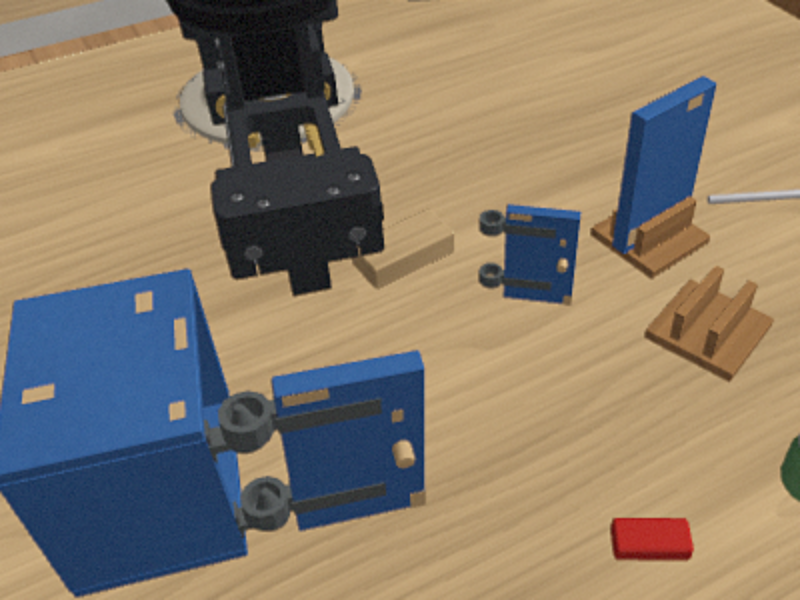

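The door hangs on both pintles, eyes at crop (245,420) and (265,502), rims at the seated height. The gripper is clear, the spare stands at (665,165), and everything else is undisturbed.

```bash
python3 -c "
from plant import *
print(sign_off())"
```

```text
the job is handed in; nothing more can be done
None
```

The door is hung with both eyes home on the pintles and the gripper clear, the spare panel is still in its stand, and I handed the job in at about 14 s.

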